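# Close the tilted storage canister with its screw lid

## Task

Lift the steel funnel out of the mouth of the tilted canister and stand it upright on the round cork trivet. Then set the green lid squarely on the canister's neck with its wing grip level, so that it rests on top of the thread, turn it backward (anticlockwise) until it drops in at the thread start, and screw it forward (clockwise) until it is fully home. Leave the other kitchen things where they are, and let go of everything.

Things in the scene. Friction and masses are not known exactly. Their poses are not given: they have to be found in the camera images.
- cradle: White canister, 90 mm wide, 130 mm long, fixed in a wooden rack, leaning 30 deg toward the robot. Origin: centre of the mouth's rim. z: its axis, out of the mouth; y is level; x points away from the robot and upward. The black neck is 26 mm long, 56 mm outside, 48 mm inside, orange thread to 71 mm. The thread repeats each half turn; its angle varies and is not given. Rigid.
- on_thread (a point): Point on the canister's axis 7 mm below the rim: where the lid's origin is when, put on with its wing parallel to the cradle's y axis, it rests on the flat thread tops. Seen from outside the mouth, an anticlockwise turn of 23 to 73 deg from there brings it to the entry, where it can drop 9 mm; clockwise it meets a stop after 12 to 62 deg.
- dropped (a point): Point on the axis 16 mm below the rim: the lid's origin when it has dropped in at the entry. The entry leaves it 20 deg of free play, with a stop at its anticlockwise end. Turned clockwise from there, the lid stays level for 12 to 34 deg (as it stood in the play), then goes down 4 mm over the next 32 deg.
- home (a point): Point on the axis 20 mm below the rim: the lid's origin when fully home, its plate lying on the rim. Having reached it, 44 to 66 deg clockwise of where it dropped in, the lid can still turn some 40 deg at this height before a hard stop.
- lid: Green screw lid, 83 mm across, standing skirt down on the table. Origin: centre of the skirt's lower edge; z up. Skirt 20 mm deep, 77 mm inside; plate top at z = 24 mm; white wing grip along x, 56 mm long, 14 mm wide, z = 24 to 52 mm. Two lugs inside under the wing's ends, z = 2 to 7 mm, 31 mm from the axis. A half turn gives the same lid. About 90 g.
- funnel: Steel funnel in the canister's mouth, along its axis: spout 44 mm wide, 18 mm long (2 mm play in the neck); above it a straight open hopper 62 mm wide, 44 mm high, its shoulder on the rim. Origin: centre of the spout's lower end; z up its axis (hopper z = 18 to 62 mm, wall 3 mm). Take it across the outside. About 90 g; stands on its spout's end.
- trivet: Round cork trivet lying on the table, fixed, 140 mm across, 10 mm thick. The origin is the centre of its underside, its top at z = 10 mm.
- spice_jar: Small jar with red cap, 48 mm across, 100 mm tall; a bystander. Origin at the centre of its underside.
- cup: Blue mug, 90 mm across, 100 mm tall; a bystander. Origin at the centre of its underside.
- bowl: White bowl, 130 mm across, 55 mm tall; a bystander. Origin at the centre of its underside.
- oil_bottle: Amber bottle with yellow cap, 64 mm across, 200 mm tall; a bystander. Origin at the centre of its underside.
- carton: Cardboard box, 60 by 100 by 150 mm; a bystander. Origin at the centre of its underside.
- spoon: Wooden spoon 200 mm long lying on the table; a bystander.
Things that resemble listed ones, but are neither listed nor needed, are in the scene too. What is meant by the lid is not purple, and is the smaller of those in its own colour.

How it is judged:
By the outcome, as a careful person would: the job done as asked, in the order asked, and still so for the second after the job is handed in, with the robot touching nothing.
It also fails if it takes over 72 s, if anything falls off the work surface, if the arm or the gripper's body presses on something with over 40 N, if the wrist force passes 120 N, or if a joint passes its speed limit or range.

## Robot

A 6-joint arm with a two-finger parallel gripper is mounted at the origin on the work surface. World frame = base frame: x ahead of the robot, y to its left, z up, the work surface at z = 0. Lengths are in mm, angles in rad, forces in N, time in s.
With the tool pointing down it reaches from about 425 to 950 mm from the base axis. Payload 14.7 kg.
Tool frame: the origin (TCP) lies at the very end of the fingers, on their centre line; the grasp point (between the pads) lies 19 mm behind it (robot.pinch_z is the z of the grasp point in the tool frame, in mm); z points along the fingers, y is the line along which they close (so a half turn about z gives the same grasp; the last joint's range is limited). The gripper opens to 85 mm and grips with 20 to 120 N. Pads are 22 mm wide; open, the fingers measure 114 mm over their backs; the gripper's body (76 mm by 85 mm) begins 54 mm behind the grasp point. The pads swing forward as they close: fully open they stand 13 mm farther back than shut.
Start: joints at [-1.322, 0.48, 1.596, -0, 1.065, -0.047], TCP at [189.495, -621.759, 231.297] pointing down, gripper open.
Joint ranges: [-2.75, 2.75], [-0.82, 2.05], [0.23, 2.67], [-1.56, 4.7], [0.09, 2.69], [-2.92, 2.92]. Speed limits (rad/s): [1.89, 1.89, 2.39, 3.01, 3.01, 3.01].

## Interface

Orientations are given as a unit quaternion [x, y, z, w].
In Python, from bench import robot gives the robot as it stands.
- The arm moves only by the tool drive_tool, never from a script. Its argument "plan" is a list of rows, each a list of 3 entries, a list of its own where there are three numbers: the finger opening in cm, from 0 to 8.54, then the shift along the tool's x, y, z in cm, then the turn, a rotation vector about the tool's x, y, z in rad. A call has 1 to 10 rows; each row is the pose to reach, as a shift and turn from the pose commanded when the call began, along the tool's axes at that moment; what a row does not reach only later rows make up. A row lasts 1/8 s, in which the tool goes at most 62.5 mm and 10.7 degrees, less where a joint would pass 70% of its speed; a pose out of reach is approached as far as the arm can. A call with a gripper value outside its range is refused whole. The fingers move at their own pace and stop on an object; "newtons" is the grip in N (left out, the last holds). Time passes only in rows, so rows that repeat a pose let the fingers close. It gives the time, the measured TCP pose, the force, the opening and the grip force at its end, in the units of the state.
- robot.read_state(): the state, without advancing time (a new reading comes with each control period).
- robot.camera(name): name is "side" or "top" or "wrist"; returns (picture, depth): 400x640x3 uint8, red, green, blue; 400x640 float32, mm along the optical axis (not along the pixel's ray), 0 where there is no reading.
- robot.camera_params(name): a dict with "mtx" (3x3 intrinsics, pixels), "distortion" ([k1, k2, p1, p2, k3] as OpenCV has them; the pictures are not rectified), "T" (4x4, takes a point from camera to world coordinates). Camera axes: x right, y down, z forward; pixel columns grow to the right and rows downward; lengths in mm; the calibration is good to about 2 mm. A picture is of the moment at which its call begins: read the wrist's pose just before it. camera_params takes no time and is no camera call; for the wrist camera it gives the pose at the moment of the call.
- robot.job_done(): hands the job in; it is judged then, once.
The state is a dict: "time_s": time; "joint_positions": joint angles; "qvel": joint speeds; "tau": joint torques, N m; "eef_pos": TCP position; "ee_rot": TCP orientation; "wrist_force": force on the tool from outside, world axes, zero at the start; "torque": the same for the moment, N m; "opening": finger opening in mm; "gripper_force": force on a finger pad.
Only numpy, scipy, OpenCV 4.12 (cv2) and the standard library are available. Lean on these libraries where they do the work, as an engineer would, in place of code of your own. Each camera call takes 0.05 s, during which the arm holds its last target. There are 200 camera calls.

## Working session

There is one attempt and no reset: what is moved stays moved. The work goes in short steps, Python scripts to look and compute and a tool call to move; the robot and the scene stay as the last step left them, time stands still between calls to the robot, and variables do not carry over. Pictures are saved under pics/ and viewed, at most 10 in all, crops included, and the job is handed in when it is done.

Besides the shell and the picture viewer there is one more tool, called after ">>>" by a JSON object that holds its "fn" and its "kwargs". drive_tool: Moves the arm, as the interface text tells. Its arguments: {"type":"object","properties":{"plan":{"type":"array"},"newtons":{"type":"number"}},"required":["plan"]}

```bash
ls; mkdir -p pics; cat > h.py <<'E'
import numpy as np, cv2
from bench import robot
from scipy.spatial.transform import Rotation as R
def snap(n):
    P=robot.camera_params(n); im,d=robot.camera(n); np.savez(f'{n}.npz',im=im,d=d,**{k:np.array(v) for k,v in P.items()}); return im,d,P
def cloud(d,P):
    h,w=d.shape; v,u=np.mgrid[:h,:w]
    uv=np.stack([u,v],-1).reshape(-1,1,2).astype(np.float64)
    n=cv2.undistortPoints(uv,np.array(P['mtx'],float),np.array(P['distortion'],float)).reshape(h,w,2)
    p=np.dstack([n*d[...,None],d]); T=np.array(P['T'])
    q=p@T[:3,:3].T+T[:3,3]; q[d<=0]=np.nan; return q
def load(n):
    z=np.load(f'{n}.npz'); return z['im'],z['d'],z
E
python3 - <<'E'
from h import *
for n in('top','side'):
    im,d,P=snap(n); cv2.imwrite(f'pics/{n}0.png',cv2.resize(im[...,::-1],(800,500)))
    print(n,np.round(P['T'],2).tolist())
print(robot.read_state()); print(robot.pinch_z)
E
```

```text
pics
top [[-0.03, -0.99, 0.17, 330.92], [-1.0, 0.03, 0.0, 20.22], [-0.01, -0.17, -0.99, 1554.27], [0.0, 0.0, 0.0, 1.0]]
side [[-1.0, -0.01, 0.04, 507.27], [-0.04, 0.57, -0.82, 1054.87], [-0.02, -0.82, -0.57, 817.53], [0.0, 0.0, 0.0, 1.0]]
{'time_s': 0.1, 'joint_positions': array([-1.32159424e+00,  4.80765466e-01,  1.59680265e+00, -1.38821003e-05,
        1.06509203e+00, -4.65660337e-02]), 'qvel': array([ 4.19412085e-04,  6.41078350e-04,  3.25737213e-05, -7.25763444e-06,
       -1.06329632e-03,  1.43922399e-03]), 'tau': array([ 3.67448796e-03, -9.52254510e+01, -4.31041253e+01,  1.66794034e-04,
        5.27144352e-03, -3.49620825e-05]), 'eef_pos': array([ 189.40617004, -621.41408485,  230.74199733]), 'ee_rot': array([ 9.89084429e-01,  1.47348928e-01, -6.00251250e-05, -5.30396484e-04]), 'wrist_force': array([ 0.66162407, -0.62397794,  0.19413683]), 'torque': array([-0.00707607,  0.02149387, -0.03462646]), 'gripper_force': 0.0, 'opening': 85.77137464632916}
-18.700000000000003
```

View pics/top0.png

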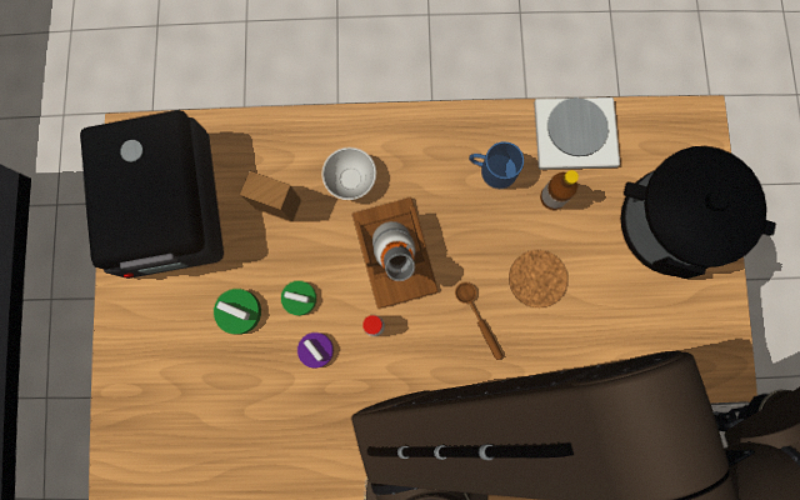

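View pics/side0.png

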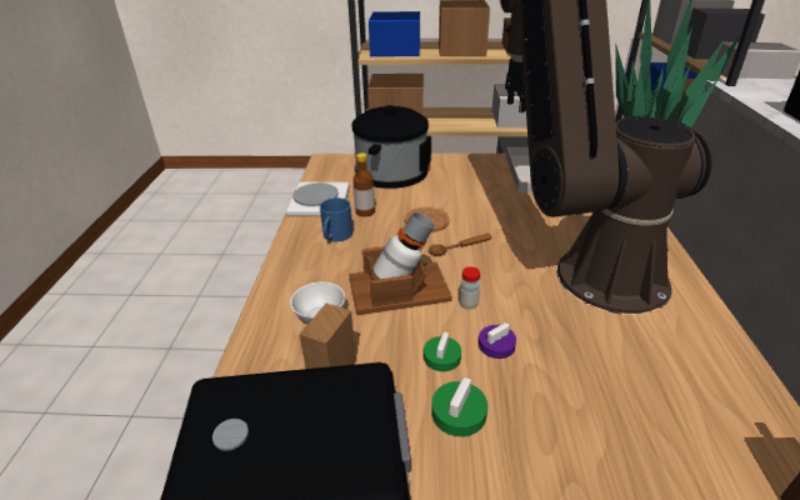

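Top view (800 px): green lids at (237,311), which is large, and (298,298), which is small; there's a purple one at (316,350). The small green lid fits ("not purple, the smaller in its own colour"). The funnel is in the canister at (398,262), and the trivet at (538,278). The side view agrees. Next I'll confirm in a crop and measure.

```bash
python3 - <<'E'
from h import *
im,d,P=load('top'); q=cloud(d,P)
a=cv2.resize(im[215:300,160:270,::-1],None,fx=3.6,fy=3.6,interpolation=2); b=cv2.resize(im[155:250,280:360,::-1],None,fx=4.2,fy=4.2,interpolation=2)
c=np.zeros((420,a.shape[1]+b.shape[1],3),np.uint8); c[:a.shape[0],:a.shape[1]]=a; c[:b.shape[0],a.shape[1]:]=b[:420]; cv2.imwrite('pics/crop1.png',c)
hsv=cv2.cvtColor(im,cv2.COLOR_RGB2HSV)
def circ(m):
    c=q[m]; c=c[~np.isnan(c[:,0])]; return c
box=np.zeros(d.shape,bool); box[220:256,220:258]=1
g=circ(box&(hsv[...,0]>45)&(hsv[...,0]<85)&(hsv[...,1]>120)&(q[...,2]>15)); print('lid',len(g),g.mean(0),cv2.minEnclosingCircle(g[:,:2].astype(np.float32)),np.median(g[:,2]))
w=circ(box&(hsv[...,1]<60)&(q[...,2]>42)); 
r=cv2.minAreaRect(w[:,:2].astype(np.float32)); ev=np.linalg.eigh(np.cov(w[:,:2].T))[1][:,1]; print('wing',len(w),w.mean(0),r,np.degrees(np.arctan2(ev[1],ev[0])))
box[:]=0; box[195:250,400:460]=1
t=circ(box&(q[...,2]>6)&(q[...,2]<16)); print('trivet',cv2.minEnclosingCircle(t[:,:2].astype(np.float32)),t.mean(0),np.median(t[:,2]))
for n in ('top','side'):
    im,d,P=load(n); q=cloud(d,P); hsv=cv2.cvtColor(im,cv2.COLOR_RGB2HSV)
    near=(np.abs(q[...,0]-540)<150)&(np.abs(q[...,1]-20)<120)&(q[...,2]>90)
    o=near&(hsv[...,0]<14)&(hsv[...,1]>170)&(hsv[...,2]>120); gr=near&(hsv[...,1]<70)
    for k,m in(('orange',o),('grey',gr)):
        c=q[m]; print(n,k,len(c),c.mean(0) if len(c) else 0, np.min(c,0),np.max(c,0))
E
```

```text
lid 465 [458.71394233 288.23286365  23.22587328] ((459.24261474609375, 289.1803894042969), 41.044559478759766) 23.09687482311506
wing 86 [459.96987512 289.18058896  50.36848276] ((459.91925048828125, 289.05560302734375), (56.6455078125, 12.572360038757324), 74.6839599609375) 74.05267461710821
trivet ((484.49322509765625, -276.89361572265625), 107.52167510986328) [ 489.10942691 -283.44487666    9.8529193 ] 9.668106936454933
top orange 200 [495.98133719  80.9845743  125.52221754] [390.04330974  -5.82608563  90.06300855] [652.34633275 139.43358838 184.88081109]
top grey 933 [543.81751179  54.77944583 154.32590454] [475.61456899  12.06087342  90.60547712] [616.01049172 102.62013831 220.66149743]
side orange 140 [475.47842501  94.10174862 137.52093358] [390.01701538  45.43238071  90.22013817] [564.12672769 132.81322803 183.6861374 ]
side grey 1139 [546.88251764  78.50667204 147.49546065] [477.97889986  11.86378856  90.01633515] [620.79637058 131.69250482 218.97054708]
```

View pics/crop1.png

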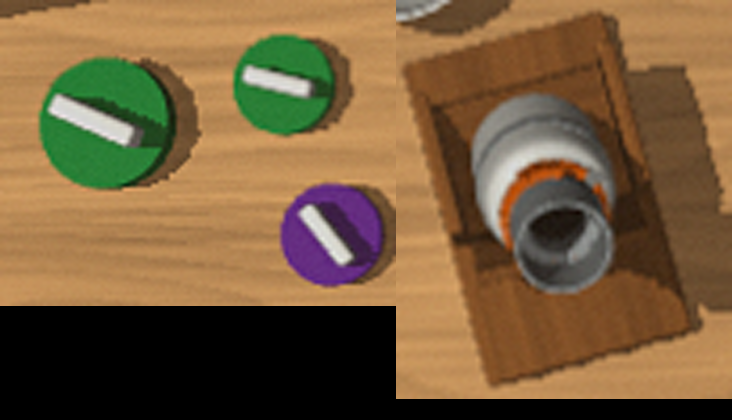

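Crop: the small green lid at (285,85) is confirmed by size against the large one at (107,122). The funnel's grey hopper is at (563,235) with the orange thread behind it. I'll fit the canister and funnel axis from both clouds.

```bash
cat > fit.py <<'E'
from h import *
from scipy.optimize import least_squares
def axis(yaw): # out of mouth, leaning toward robot by 30deg; heading = pi+yaw
    s=np.sin(np.pi/6); return np.array([-s*np.cos(yaw),-s*np.sin(yaw),np.cos(np.pi/6)])
pts=[]
for n in('top','side'):
    im,d,P=load(n); q=cloud(d,P); hsv=cv2.cvtColor(im,cv2.COLOR_RGB2HSV)
    m=(q[...,0]>440)&(q[...,0]<640)&(q[...,1]>-10)&(q[...,1]<110)&(q[...,2]>60)&((hsv[...,1]<70))
    pts.append(q[m])
allp=np.vstack(pts)
def res(p,pts):
    m,yaw=p[:3],p[3]; a=axis(yaw); v=pts-m; z=v@a; r=np.linalg.norm(v-np.outer(z,a),axis=1)
    def cyl(R,z0,z1): return np.hypot(r-R,np.maximum(0,np.maximum(z0-z,z-z1)))
    return np.min([cyl(31,0,44),cyl(28,0,44),cyl(45,-130,-30),cyl(28,-26,0)],0)
def go(pts,p0=(505,45,180,.26)):
    best=None
    for dz in(-15,0,15):
      for dx in(-15,15):
        s=least_squares(res,np.array(p0)+[dx,0,dz,0],args=(pts,),loss='soft_l1',f_scale=1.5)
        if best is None or s.cost<best.cost:best=s
    return best
if __name__=='__main__':
    for P_ in pts+[allp]:
        b=go(P_); r=res(b.x,P_); print(len(P_),np.round(b.x,2),b.cost,np.median(r),np.percentile(r,85),'rimtop',b.x[:3]+44*axis(b.x[3]))
    im,d,P=load('top'); q=cloud(d,P)
    m=(np.abs(q[...,2]-10)<2.5)&(np.hypot(q[...,0]-485,q[...,1]+280)<110); m[:195]=0; 
    hsv=cv2.cvtColor(im,cv2.COLOR_RGB2HSV)
    for zt in(7,):
        c=q[(q[...,2]>zt)&(q[...,2]<13)&(np.hypot(q[...,0]-485,q[...,1]+280)<110)]
        e=np.median(c,0); 
        for _ in range(20): k=c[np.hypot(*(c-e)[:,:2].T)<80]; e=k.mean(0)
        print('trivet',len(k),e, k.min(0),k.max(0))
E
python3 fit.py
```

```text
1009 [5.2351e+02 4.9490e+01 1.6353e+02 2.5000e-01] 2805.2790236021333 1.262527137211464 6.425789714979269 rimtop [502.20027971  44.02554133 201.63187977]
1251 [5.2780e+02 5.0600e+01 1.6539e+02 2.2000e-01] 1945.0613458033472 1.2134806348585307 3.319578644117836 rimtop [506.34929293  45.6995049  203.49167264]
2260 [5.2582e+02 5.0600e+01 1.6399e+02 2.4000e-01] 5450.955982275707 1.6709849328245152 4.683512008174655 rimtop [504.43317907  45.45730029 202.09110604]
trivet 990 [ 488.65432521 -283.53462809    9.76946525] [ 419.33444813 -352.31232102    7.00270489] [ 558.02606196 -212.80838929   12.99061291]
```

```bash
cat > mv.py <<'E'
from h import *
def frame(z,y):
    z=np.array(z,float); z/=np.linalg.norm(z); y=np.array(y,float); y-=z*(y@z); y/=np.linalg.norm(y)
    return R.from_matrix(np.stack([np.cross(y,z),y,z],1))
def down(yaw_y): return frame([0,0,-1],[np.cos(yaw_y),np.sin(yaw_y),0])
def cradle(yaw):
    a=np.array([-.5*np.cos(yaw),-.5*np.sin(yaw),np.sqrt(.75)]); y=np.array([-np.sin(yaw),np.cos(yaw),0]); return np.cross(y,a),y,a
def rel(p,Rt,st=None):
    st=st or robot.read_state(); R0=R.from_quat(st['ee_rot'])
    return np.round(R0.inv().apply(np.array(p)-st['eef_pos'])/10,2).tolist(), np.round((R0.inv()*Rt).as_rotvec(),3).tolist()
def st():
    s=robot.read_state(); print(round(s['time_s'],2),np.round(s['eef_pos'],1),np.round(R.from_quat(s['ee_rot']).as_matrix()[:,1:].T,3).tolist(),'q',np.round(s['joint_positions'],2),'F',np.round(s['wrist_force'],1),np.round(s['torque'],2),round(s['opening'],1),round(s['gripper_force'],1)); return s
E
python3 - <<'E'
from mv import *
print([x for x in dir(robot) if x[0]!='_'])
print(rel([480,-250,330],down(-.48)))
cx,cy,a=cradle(.24); M=np.array([525.8,50.6,164])
print(rel(M+a*130,frame(-a,cx)), M+a*130)
E
```

```text
['IKError', 'camera', 'camera_params', 'job_done', 'pinch_z', 'read_state']
([38.62, -27.07, -9.9], [-0.001, -0.0, -0.795])
([45.28, -54.85, -4.52], [-0.419, 0.395, -1.478]) [462.66303163  35.14932928 276.58330249]
```

>>> {"fn": "drive_tool", "kwargs": {"plan": [[8.5, [38.6, -27, -9.9], [0, 0, -0.8]], [8.5, [38.6, -27, -9.9], [0, 0, -0.8]], [8.5, [38.6, -27, -9.9], [0, 0, -0.8]], [8.5, [38.6, -27, -9.9], [0, 0, -0.8]], [8.5, [38.6, -27, -9.9], [0, 0, -0.8]], [8.5, [38.6, -27, -9.9], [0, 0, -0.8]], [8.5, [38.6, -27, -9.9], [0, 0, -0.8]], [8.5, [45.3, -54.8, -4.5], [-0.42, 0.395, -1.478]], [8.5, [45.3, -54.8, -4.5], [-0.42, 0.395, -1.478]], [8.5, [45.3, -54.8, -4.5], [-0.42, 0.395, -1.478]]]}}

```text
time_s: 1.35
eef_pos: [458.7, -97.2, 295.0]
ee_rot: [0.703, 0.69, 0.134, 0.106]
wrist_force: [0.9, 1.3, -0.4]
opening: 85.0
gripper_force: 0.0
```

```bash
python3 - <<'E'
from mv import *
st()
cx,cy,a=cradle(.24); M=np.array([525.8,50.6,164])
print(rel(M+a*130,frame(-a,cx)))
E
```

```text
1.35 [458.7 -97.2 295. ] [[0.942, -0.025, 0.333], [0.334, 0.036, -0.942]] q [-0.4  -0.01  2.15  0.25  0.71 -0.56] F [ 0.9  1.3 -0.4] [0.03 0.11 0.02] 85.0 0.0
([13.15, -0.58, 2.34], [-0.177, 0.068, -0.247])
```

>>> {"fn": "drive_tool", "kwargs": {"plan": [[8.5, [13.1, -0.6, 2.3], [-0.177, 0.068, -0.247]], [8.5, [13.1, -0.6, 2.3], [-0.177, 0.068, -0.247]], [8.5, [13.1, -0.6, 2.3], [-0.177, 0.068, -0.247]], [8.5, [13.1, -0.6, 2.3], [-0.177, 0.068, -0.247]]]}}

```text
time_s: 1.85
eef_pos: [462.9, 33.6, 277.0]
ee_rot: [0.598, 0.759, 0.203, 0.158]
wrist_force: [-0.1, -0.5, -0.1]
opening: 85.4
gripper_force: 0.0
```

```bash
python3 - <<'E'
from mv import *
s=st()
im,d,P=snap('wrist'); cv2.imwrite('pics/w1.png',im[...,::-1])
T=np.array(P['T']); print(R.from_quat(s['ee_rot']).inv().apply(T[:3,3]-s['eef_pos']))
q=cloud(d,P)
cx,cy,a=cradle(.24); M=np.array([525.8,50.6,164]); v=(q-M); z=v@a; x=v@cx; y=v@cy
m=(z>25)&(z<60)&(np.hypot(x,y)<50); print(m.sum(), np.percentile(z[m],[5,50,90,98]))
zt=np.percentile(z[m],95); k=m&(np.abs(z-zt)<4); print(zt,'rim centre local',cv2.minEnclosingCircle(np.stack([x[k],y[k]],1).astype(np.float32)))
E
```

```text
1.85 [462.9  33.6 277. ] [[0.844, 0.204, 0.497], [0.482, 0.119, -0.868]] q [-0.14 -0.06  2.34  0.48  0.42 -0.78] F [-0.1 -0.5 -0.1] [-0.04  0.31 -0.  ] 85.4 0.0
[  75.59623035   -0.90088927 -140.55264119]
2082 [26.79755768 41.75002088 43.91229561 44.52012505]
44.22131914208135 rim centre local ((-2.9735357761383057, 0.008756604976952076), 31.054201126098633)
```

View pics/w1.png

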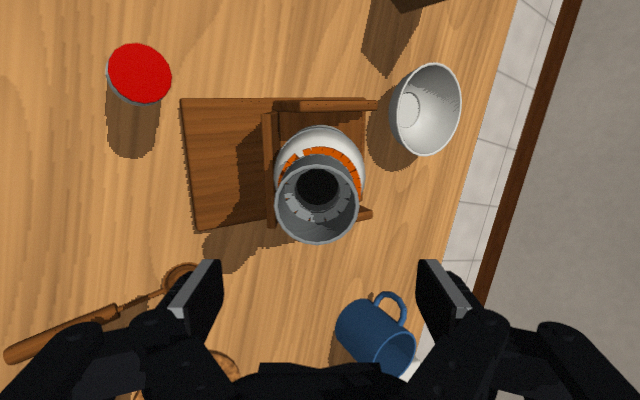

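The wrist view shows the hopper rim at (316,205), midway between the fingers, with nothing in their way. I'll refine the fit with this cloud.

```bash
python3 - <<'E'
from mv import *
import fit
im,d,P=load('wrist'); q=cloud(d,P); hsv=cv2.cvtColor(im,cv2.COLOR_RGB2HSV)
cx,cy,a=cradle(.24); M=np.array([523.3,50,162.5]); v=q-M; z=v@a; r=np.hypot(v@cx,v@cy)
m=(z>-110)&(z<47)&(r<50)&(hsv[...,1]<70)&(z+r>20); p=q[m]
b=fit.go(p,(523,50,163,.24)); rr=fit.res(b.x,p); print(len(p),np.round(b.x,2),np.median(rr),np.percentile(rr,85))
M=b.x[:3]; cx,cy,a=cradle(b.x[3])
v=q-M;z=v@a;k=(z>42)&(z<47)&(np.hypot(v@cx,v@cy)<36); n=np.linalg.svd(q[k]-q[k].mean(0))[2][2]; print('rim normal',n,a,cv2.minEnclosingCircle(np.stack([(v@cx)[k],(v@cy)[k]],1).astype(np.float32)))
np.save('M.npy',b.x)
print(rel(M+a*60,frame(-a,cx)),rel(M+a*4,frame(-a,cx)))
E
```

```text
4405 [519.61  54.29 166.16   0.54] 0.8531406132819512 2.537808172566509
rim normal [ 0.46118819  0.17933813 -0.86898981] [-0.42964969 -0.25573648  0.8660254 ] ((-1.5322484970092773, -12.042698860168457), 26.79189682006836)
([-0.14, -0.24, 6.67], [-0.003, 0.148, -0.261]) ([0.68, -0.33, 12.21], [-0.003, 0.148, -0.261])
```

```bash
python3 - <<'E'
from mv import *
im,d,P=load('wrist'); q=cloud(d,P)
f=lambda u,v:np.nanmedian(q[v-1:v+2,u-1:u+2].reshape(-1,3),0)
# front plate edge & side edges: sample rows, find height step
for e in ([(185,106),(200,226)],[(190,105),(255,104)],[(205,226),(255,220)]):
    A,B=[f(*x) for x in e]; dd=B-A; print(np.round(A),np.round(B),np.degrees(np.arctan2(dd[1],dd[0])))
cx,cy,a=cradle(.24); M=np.array([525.8,50.6,164])-2.97*cx; v=q-M; z=v@a; r=np.hypot(v@cx,v@cy)
k=(z>41)&(z<47)&(r<34)&(r>26)
for _ in range(4):
    c=q[k].mean(0); n=np.linalg.svd(q[k]-c)[2][2]; n*=np.sign(n[2]); h=(q-c)@n; k=(np.abs(h)<1.5)&(r<34)&(r>26)
print(k.sum(),n,'yaw',np.arctan2(-n[1],-n[0]),'tilt',np.degrees(np.arccos(n[2])))
# hopper outer wall: fit cylinder w/ free yaw
from scipy.optimize import least_squares
w=(z>5)&(z<40)&(r>28.5)&(r<36); p=q[w]; rim=q[k]
def res(x):
    _,_,a=cradle(x[3]); f=lambda p:(p-x[:3])-np.outer((p-x[:3])@a,a)
    rr=np.linalg.norm(f(rim),axis=1)
    return np.r_[np.linalg.norm(f(p),axis=1)-31,(rim-x[:3])@a-44,.3*(np.clip(rr,28,31)-rr)]
s=least_squares(res,[*M,.24],loss='soft_l1'); print(len(p),np.round(s.x,2),M,np.abs(s.fun).mean())
E
```

```text
[434.  97.  16.] [467. -34.  16.] -75.8190079601664
[439.  99.  16.] [508. 116.  16.] 14.056765235944813
[473. -33.  16.] [534. -23.  16.] 9.968773520913409
1027 [-0.48653117 -0.12121515  0.86521345] yaw 0.24417058679538456 tilt 30.092912890544483
501 [5.2366e+02 4.9730e+01 1.6187e+02 2.4000e-01] [523.30162602  49.98860616 162.515     ] 0.2592267144182815
```

```bash
python3 - <<'E'
from mv import *
np.save('M.npy',[523.6,49.8,162.0,.245]); M=np.array([523.6,49.8,162.0]); cx,cy,a=cradle(.245); Rt=frame(-a,cx)
for h in(55,4): print(rel(M+a*h,Rt))
E
```

```text
([0.2, -0.31, 7.61], [-0.003, 0.002, -0.008])
([0.21, -0.3, 12.71], [-0.003, 0.002, -0.008])
```

>>> {"fn": "drive_tool", "kwargs": {"plan": [[8.5, [0.2, -0.3, 4], [0, 0, -0.008]], [8.5, [0.2, -0.3, 7.5], [0, 0, -0.008]], [8.5, [0.2, -0.3, 10], [0, 0, -0.008]], [8.5, [0.2, -0.3, 12], [0, 0, -0.008]], [8.5, [0.2, -0.3, 12.7], [0, 0, -0.008]], [5.5, [0.2, -0.3, 12.7], [0, 0, -0.008]], [5.5, [0.2, -0.3, 12.7], [0, 0, -0.008]], [5.5, [0.2, -0.3, 12.7], [0, 0, -0.008]], [5.5, [0.2, -0.3, 12.7], [0, 0, -0.008]]], "newtons": 40}}

```text
time_s: 3.02
eef_pos: [522.0, 48.6, 166.0]
ee_rot: [0.595, 0.761, 0.202, 0.16]
wrist_force: [2.2, -1.9, 1.2]
opening: 60.0
gripper_force: 43.4
```

```bash
python3 - <<'E'
from mv import *
st(); *M,y=np.load('M.npy'); cx,cy,a=cradle(y)
print(rel(M+a*4,frame(-a,cx)))
E
```

```text
3.02 [522.   48.6 166. ] [[0.842, 0.21, 0.498], [0.484, 0.117, -0.867]] q [-0.07  0.26  2.38  1.56  0.15 -1.84] F [ 2.2 -1.9  1.2] [-0.3  -0.29 -0.18] 60.0 43.4
([0.07, -0.04, 0.04], [-0.002, 0.004, -0.001])
```

```bash
python3 - <<'E'
from mv import *
*M,y=np.load('M.npy'); cx,cy,a=cradle(y)
print(rel(M+a*95,frame(-a,cx)))
print(rel([488.5,-283.3,150],down(-.4)),rel([488.5,-283.3,60],down(-.4)))
E
```

```text
([0.04, -0.06, -9.06], [-0.002, 0.004, -0.001])
([-31.41, -10.57, -4.13], [0.504, -0.165, 0.628]) ([-31.39, -15.05, 3.68], [0.504, -0.165, 0.628])
```

>>> {"fn": "drive_tool", "kwargs": {"plan": [[5.5, [0, 0, -1.5], [0, 0, 0]], [5.5, [0, 0, -3], [0, 0, 0]], [5.5, [0, 0, -5], [0, 0, 0]], [5.5, [0, 0, -9], [0, 0, 0]]]}}

```text
time_s: 3.52
eef_pos: [477.5, 38.5, 242.2]
ee_rot: [0.596, 0.762, 0.201, 0.158]
wrist_force: [1.6, 2.0, -0.5]
opening: 60.0
gripper_force: 45.0
```

```bash
python3 - <<'E'
from mv import *
st(); print(rel([488.5,-283.3,140],down(-.4)))
E
```

```text
3.52 [477.5  38.5 242.2] [[0.843, 0.21, 0.495], [0.48, 0.118, -0.869]] q [-0.12  0.03  2.36  0.61  0.31 -0.91] F [ 1.6  2.  -0.5] [-0.04  0.32  0.03] 60.0 45.0
([-31.48, -10.88, 5.62], [0.5, -0.165, 0.629])
```

>>> {"fn": "drive_tool", "kwargs": {"plan": [[5.5, [-6, 0, -2], [0.1, -0.03, 0.12]], [5.5, [-31.5, -10.9, 5.6], [0.5, -0.165, 0.629]], [5.5, [-31.5, -10.9, 5.6], [0.5, -0.165, 0.629]], [5.5, [-31.5, -10.9, 5.6], [0.5, -0.165, 0.629]], [5.5, [-31.5, -10.9, 5.6], [0.5, -0.165, 0.629]], [5.5, [-31.5, -10.9, 5.6], [0.5, -0.165, 0.629]], [5.5, [-31.5, -10.9, 5.6], [0.5, -0.165, 0.629]], [5.5, [-31.5, -10.9, 5.6], [0.5, -0.165, 0.629]]]}}

```text
time_s: 4.53
eef_pos: [489.3, -282.8, 140.3]
ee_rot: [0.834, 0.552, 0.001, 0.0]
wrist_force: [-0.9, 0.2, -0.4]
opening: 59.9
gripper_force: 44.9
```

```bash
python3 - <<'E'
from mv import *
st(); print(rel([488.5,-283.3,34],down(-.4)))
im,d,P=snap('wrist'); cv2.imwrite('pics/w2.png',im[...,::-1])
im,d,P=snap('side'); q=cloud(d,P); m=(np.hypot(q[...,0]-488,q[...,1]+283)<50)&(q[...,2]>80)&(q[...,2]<140); p=q[m]
print(len(p), [(round(float(l),2)) for l in np.percentile(p[:,2],[0,1,2,5,10])] if len(p) else 0)
E
```

```text
4.53 [ 489.3 -282.8  140.3] [[0.921, -0.39, 0.001], [0.002, 0.001, -1.0]] q [-0.58  0.47  1.88  0.    0.79 -0.18] F [-0.9  0.2 -0.4] [ 0.    0.03 -0.  ] 59.9 44.9
([-0.1, -0.07, 10.63], [0.001, -0.002, -0.001])
36 [120.93, 121.6, 122.27, 123.18, 123.59]
```

View pics/w2.png

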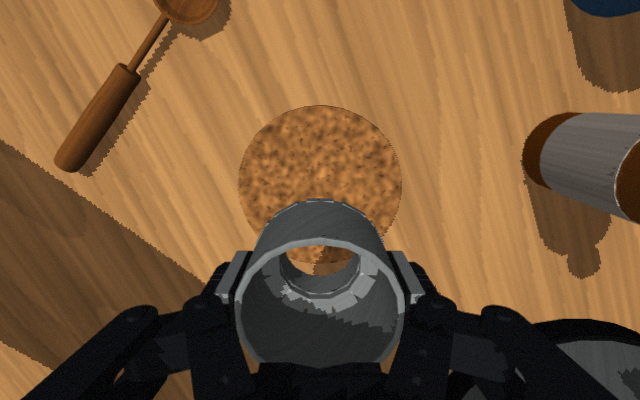

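The funnel is held squarely (rim centred near (320,300)) and the trivet is below and clear. I'll lower it.

>>> {"fn": "drive_tool", "kwargs": {"plan": [[5.5, [-0.1, -0.07, 5], [0, 0, 0]], [5.5, [-0.1, -0.07, 9], [0, 0, 0]], [5.5, [-0.1, -0.07, 10.2], [0, 0, 0]], [5.5, [-0.1, -0.07, 10.5], [0, 0, 0]], [5.5, [-0.1, -0.07, 10.7], [0, 0, 0]], [5.5, [-0.1, -0.07, 10.7], [0, 0, 0]]]}}

```text
time_s: 5.38
eef_pos: [489.8, -284.1, 34.4]
ee_rot: [0.833, 0.553, 0.002, 0.001]
wrist_force: [0.3, 0.6, -0.9]
opening: 60.2
gripper_force: 44.9
```

>>> {"fn": "drive_tool", "kwargs": {"plan": [[5.5, [0, 0, 0.1], [0, 0, 0]], [5.5, [0, 0, 0.2], [0, 0, 0]], [5.5, [0, 0, 0.2], [0, 0, 0]]]}}

```text
time_s: 5.75
eef_pos: [489.1, -283.8, 31.3]
ee_rot: [0.833, 0.553, 0.001, 0.0]
wrist_force: [-0.1, -0.0, -1.2]
opening: 60.0
gripper_force: 44.9
```

>>> {"fn": "drive_tool", "kwargs": {"plan": [[5.5, [0, 0, 0.1], [0, 0, 0]], [5.5, [0, 0, 0.1], [0, 0, 0]]]}}

```text
time_s: 6.0
eef_pos: [489.2, -283.8, 30.2]
ee_rot: [0.833, 0.553, 0.001, 0.0]
wrist_force: [-0.1, -0.6, -0.9]
opening: 59.9
gripper_force: 45.0
```

>>> {"fn": "drive_tool", "kwargs": {"plan": [[5.5, [0, 0, 0.1], [0, 0, 0]], [5.5, [0, 0, 0.1], [0, 0, 0]]]}}

```text
time_s: 6.25
eef_pos: [489.2, -283.8, 30.0]
ee_rot: [0.833, 0.553, 0.001, 0.001]
wrist_force: [-2.6, 2.6, 15.6]
opening: 60.4
gripper_force: 46.9
```

>>> {"fn": "drive_tool", "kwargs": {"plan": [[5.5, [0, 0, 0.1], [0, 0, 0]], [5.5, [0, 0, 0.1], [0, 0, 0]]]}}

```text
time_s: 6.5
eef_pos: [489.4, -283.8, 29.9]
ee_rot: [0.833, 0.553, 0.002, 0.001]
wrist_force: [-6.0, 4.8, 33.4]
opening: 60.1
gripper_force: 49.0
```

>>> {"fn": "drive_tool", "kwargs": {"plan": [[5.5, [0, 0, -0.15], [0, 0, 0]], [8.5, [0, 0, -0.15], [0, 0, 0]], [8.5, [0, 0, -0.15], [0, 0, 0]], [8.5, [0, 0, -0.15], [0, 0, 0]], [8.5, [0, 0, -1.5], [0, 0, 0]], [8.5, [0, 0, -5], [0, 0, 0]], [8.5, [0, 0, -11], [0, 0, 0]], [8.5, [0, 0, -18], [0, 0, 0]], [8.5, [0, 0, -24], [0, 0, 0]]]}}

```text
time_s: 7.62
eef_pos: [488.2, -283.7, 266.4]
ee_rot: [0.833, 0.553, 0.002, 0.001]
wrist_force: [0.8, -0.1, -0.6]
opening: 85.2
gripper_force: 0.0
```

```bash
python3 - <<'E'
from mv import *
st(); print(rel([459.5,289,270],down(-.278))); print(rel([459.5,289,130],down(-.278)))
im,d,P=snap('top'); cv2.imwrite('pics/t2.png',cv2.resize(im[180:280,360:500,::-1],None,fx=4,fy=4,interpolation=2))
q=cloud(d,P); m=(np.hypot(q[...,0]-488,q[...,1]+283)<60)&(q[...,2]>60)&(q[...,2]<90); print(m.sum(),q[m].mean(0),np.percentile(q[m][:,2],[10,50,90]) if m.any() else 0)
E
```

```text
7.62 [ 488.2 -283.7  266.4] [[0.921, -0.389, 0.003], [0.003, 0.0, -1.0]] q [-0.58  0.32  1.76  0.    1.06 -0.18] F [ 0.8 -0.1 -0.6] [-0.04 -0.06  0.04] 85.2 0.0
([51.63, -24.94, -0.35], [0.003, -0.001, -0.122])
([51.61, -24.99, 13.65], [0.003, -0.001, -0.122])
41 [ 500.27724165 -262.70708422   70.23640826] [65.48053219 70.77586428 74.66246799]
```

View pics/t2.png

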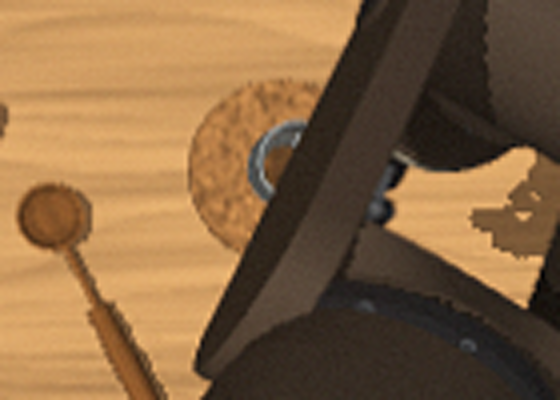

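The funnel stands upright on the trivet at (280,160). Now to the lid.

>>> {"fn": "drive_tool", "kwargs": {"plan": [[8.5, [51.6, -25, -0.3], [0, 0, -0.122]], [8.5, [51.6, -25, -0.3], [0, 0, -0.122]], [8.5, [51.6, -25, -0.3], [0, 0, -0.122]], [8.5, [51.6, -25, -0.3], [0, 0, -0.122]], [8.5, [51.6, -25, -0.3], [0, 0, -0.122]], [8.5, [51.6, -25, -0.3], [0, 0, -0.122]], [8.5, [51.6, -25, -0.3], [0, 0, -0.122]], [8.5, [51.6, -25, -0.3], [0, 0, -0.122]], [8.5, [51.6, -25, -0.3], [0, 0, -0.122]], [8.5, [51.6, -25, 8], [0, 0, -0.122]]]}}

```text
time_s: 8.93
eef_pos: [461.8, 291.3, 208.0]
ee_rot: [0.797, 0.604, 0.006, 0.001]
wrist_force: [1.3, 0.1, -1.2]
opening: 85.3
gripper_force: 0.0
```

>>> {"fn": "drive_tool", "kwargs": {"plan": [[8.5, [0, 0, 0], [0, 0, 0]]]}}

```text
time_s: 9.05
eef_pos: [456.8, 285.6, 202.1]
ee_rot: [0.798, 0.603, -0.002, 0.0]
wrist_force: [-1.4, -0.3, 0.7]
opening: 84.8
gripper_force: 0.0
```

```bash
python3 - <<'E'
from mv import *
s=st()
im,d,P=snap('wrist'); q=cloud(d,P); hsv=cv2.cvtColor(im,cv2.COLOR_RGB2HSV)
near=np.hypot(q[...,0]-459.5,q[...,1]-289)<60
w=near&(q[...,2]>46)&(q[...,2]<58)&(hsv[...,1]<80); p=q[w][:,:2]; print(w.sum(),p.mean(0),cv2.minAreaRect(p.astype(np.float32)),np.median(q[w][:,2]))
ev=np.linalg.eigh(np.cov(p.T))[1][:,1]; yw=np.arctan2(ev[1],ev[0]); print('wing yaw',np.degrees(yw))
g=near&(q[...,2]>18)&(q[...,2]<30)&(hsv[...,0]>45)&(hsv[...,0]<85)&(hsv[...,1]>100); print(cv2.minEnclosingCircle(q[g][:,:2].astype(np.float32)),np.median(q[g][:,2]))
c=np.array(cv2.minAreaRect(p.astype(np.float32))[0]); yy=(yw+np.pi/2+np.pi/2)%np.pi-np.pi/2
print(yy,rel([*c,28],down(yy)))
E
```

```text
9.05 [456.8 285.6 202.1] [[0.962, -0.273, -0.002], [-0.003, -0.002, -1.0]] q [ 0.5   0.36  1.88 -0.    0.9   0.78] F [-1.4 -0.3  0.7] [ 0.01 -0.02 -0.01] 84.8 0.0
903 [460.17135731 292.54620592] ((459.64208984375, 291.47882080078125), (54.813297271728516, 13.554606437683105), 74.6205062866211) 49.475745818980215
wing yaw 74.87094633205201
((459.7455139160156, 291.18304443359375), 41.359901428222656) 21.755001639404554
-0.2640517992166176 ([0.62, -0.04, 17.63], [0.0, 0.001, -0.013])
```

>>> {"fn": "drive_tool", "kwargs": {"plan": [[8.5, [0.5, -0.05, 6], [0, 0, -0.01]], [6, [0.5, -0.05, 11], [0, 0, -0.01]], [5, [0.5, -0.05, 14], [0, 0, -0.01]], [5, [0.5, -0.05, 14], [0, 0, -0.01]]]}}

```text
time_s: 9.6
eef_pos: [461.2, 290.2, 65.1]
ee_rot: [0.796, 0.606, 0.001, 0.001]
wrist_force: [1.0, 0.5, 0.8]
opening: 50.1
gripper_force: 0.0
```

```bash
python3 - <<'E'
from mv import *
s=st()
print(rel([459.7,291,27],down(-.264)))
E
```

```text
9.6 [461.2 290.2  65.1] [[0.964, -0.266, 0.002], [0.002, 0.0, -1.0]] q [ 0.51  0.56  1.98 -0.    0.6   0.78] F [1.  0.5 0.8] [-0.03  0.05  0.01] 50.1 0.0
([0.04, -0.17, 3.81], [0.002, -0.001, -0.005])
```

>>> {"fn": "drive_tool", "kwargs": {"plan": [[5, [0, -0.15, 2.5], [0, 0, 0]], [5, [0, -0.15, 3.6], [0, 0, 0]], [5, [0, -0.15, 3.75], [0, 0, 0]], [0.5, [0, -0.15, 3.75], [0, 0, 0]], [0.5, [0, -0.15, 3.75], [0, 0, 0]], [0.5, [0, -0.15, 3.75], [0, 0, 0]], [0.5, [0, -0.15, 3.75], [0, 0, 0]], [0.5, [0, -0.15, 3.75], [0, 0, 0]]], "newtons": 80}}

```text
time_s: 10.6
eef_pos: [459.9, 291.7, 28.1]
ee_rot: [0.795, 0.606, 0.002, 0.001]
wrist_force: [-1.1, -1.5, 11.6]
opening: 12.5
gripper_force: 78.3
```

```bash
python3 - <<'E'
from mv import *
s=st(); *M,y=np.load('M.npy'); cx,cy,a=cradle(y)
print(rel(M+a*100,frame(-a,cx)))
E
```

```text
10.6 [459.9 291.7  28.1] [[0.964, -0.265, 0.003], [0.004, 0.001, -1.0]] q [ 0.51  0.62  2.   -0.    0.52  0.78] F [-1.1 -1.5 11.6] [-0.23  0.32  0.05] 12.5 78.3
([-24.05, 8.26, -22.08], [-0.508, 0.133, -0.501])
```

>>> {"fn": "drive_tool", "kwargs": {"plan": [[0.5, [0, 0, -2], [0, 0, 0]], [0.5, [0, 0, -8], [0, 0, 0]], [0.5, [0, 0, -14], [0, 0, 0]], [0.5, [-5, 2, -20], [-0.1, 0.03, -0.1]], [0.5, [-24, 8.2, -22], [-0.508, 0.133, -0.501]], [0.5, [-24, 8.2, -22], [-0.508, 0.133, -0.501]], [0.5, [-24, 8.2, -22], [-0.508, 0.133, -0.501]], [0.5, [-24, 8.2, -22], [-0.508, 0.133, -0.501]], [0.5, [-24, 8.2, -22], [-0.508, 0.133, -0.501]], [0.5, [-24, 8.2, -22], [-0.508, 0.133, -0.501]]]}}

```text
time_s: 11.85
eef_pos: [473.8, 46.8, 245.8]
ee_rot: [0.598, 0.76, 0.202, 0.153]
wrist_force: [1.2, 0.8, -0.9]
opening: 12.6
gripper_force: 78.5
```

>>> {"fn": "drive_tool", "kwargs": {"plan": [[0.5, [0, 0, 0], [0, 0, 0]], [0.5, [0, 0, 0], [0, 0, 0]]]}}

```text
time_s: 12.1
eef_pos: [473.8, 47.7, 245.4]
ee_rot: [0.599, 0.76, 0.202, 0.151]
wrist_force: [0.3, -0.1, -1.3]
opening: 12.8
gripper_force: 78.5
```

```bash
python3 - <<'E'
from mv import *
s=st(); *M,y=np.load('M.npy'); cx,cy,a=cradle(y)
print(rel(M+a*100,frame(-a,cx)),rel(M+a*50,frame(-a,cx)))
im,d,P=snap('wrist'); cv2.imwrite('pics/w3.png',im[...,::-1]); q=cloud(d,P); hsv=cv2.cvtColor(im,cv2.COLOR_RGB2HSV)
v=(q-s['eef_pos'])@R.from_quat(s['ee_rot']).as_matrix()
g=(hsv[...,0]>45)&(hsv[...,0]<85)&(hsv[...,1]>100)&(np.hypot(v[...,0],v[...,1])<60)&(np.abs(v[...,2])<40)
p=v[g]; print(len(p),np.median(p[:,2]),cv2.minEnclosingCircle(p[:,:2].astype(np.float32)))
o=(hsv[...,0]<14)&(hsv[...,1]>170)&(hsv[...,2]>120); l=(q-M); print('orange z',np.percentile((l@a)[o],[10,50,90]))
E
```

```text
12.1 [473.8  47.7 245.4] [[0.85, 0.2, 0.488], [0.472, 0.125, -0.873]] q [-0.1   0.02  2.36  0.56  0.33 -0.83] F [ 0.3 -0.1 -1.3] [-0.08  0.31  0.03] 12.8 78.5
([-1.0, 0.07, -0.34], [-0.014, -0.007, -0.012]) ([-1.03, 0.14, 4.66], [-0.014, -0.007, -0.012])
11877 6.298669515030655 ((-0.4603296220302582, -0.6728947162628174), 41.39316177368164)
orange z [nan nan nan]
```

View pics/w3.png

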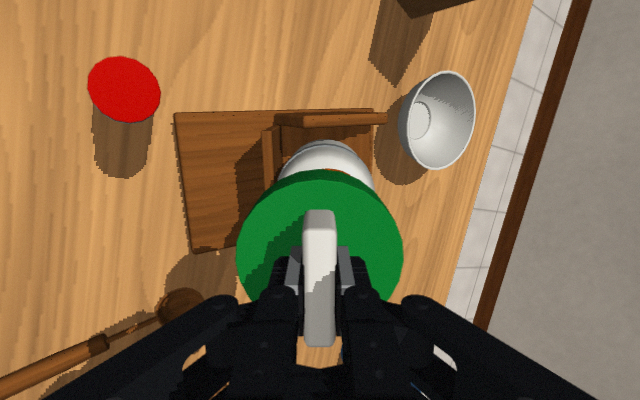

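The lid is held squarely (wing at (320,275), plate centred to 0.7 mm in the tool frame). I'll align above the mouth.

>>> {"fn": "drive_tool", "kwargs": {"plan": [[0.5, [-0.95, 0.1, 1], [-0.014, -0.007, -0.012]], [0.5, [-0.95, 0.1, 3], [-0.014, -0.007, -0.012]], [0.5, [-0.95, 0.1, 4.2], [-0.014, -0.007, -0.012]], [0.5, [-0.95, 0.1, 4.2], [-0.014, -0.007, -0.012]], [0.5, [-0.95, 0.1, 4.2], [-0.014, -0.007, -0.012]]]}}

```text
time_s: 12.78
eef_pos: [496.7, 44.4, 209.2]
ee_rot: [0.593, 0.762, 0.204, 0.159]
wrist_force: [-0.1, -0.1, -1.1]
opening: 12.7
gripper_force: 78.5
```

```bash
python3 - <<'E'
from mv import *
s=st(); *M,y=np.load('M.npy'); cx,cy,a=cradle(y)
print(rel(M+a*50,frame(-a,cx)),rel(M+a*24,frame(-a,cx)))
E
```

```text
12.78 [496.7  44.4 209.2] [[0.839, 0.212, 0.5], [0.485, 0.122, -0.866]] q [-0.1   0.13  2.38  0.91  0.22 -1.21] F [-0.1 -0.1 -1.1] [-0.1   0.31 -0.02] 12.7 78.5
([-0.13, 0.01, 0.45], [0.0, -0.001, 0.002]) ([-0.13, 0.01, 3.05], [0.0, -0.001, 0.002])
```

>>> {"fn": "drive_tool", "kwargs": {"plan": [[0.5, [-0.1, 0.05, 0.8], [0, 0, 0]], [0.5, [-0.1, 0.05, 1.6], [0, 0, 0]], [0.5, [-0.1, 0.05, 2.2], [0, 0, 0]], [0.5, [-0.1, 0.05, 2.5], [0, 0, 0]], [0.5, [-0.1, 0.05, 2.5], [0, 0, 0]]]}}

```text
time_s: 13.4
eef_pos: [509.7, 46.1, 188.0]
ee_rot: [0.594, 0.762, 0.204, 0.16]
wrist_force: [0.6, 0.3, -1.2]
opening: 12.8
gripper_force: 78.5
```

>>> {"fn": "drive_tool", "kwargs": {"plan": [[0.5, [0, 0, 0.2], [0, 0, 0]], [0.5, [0, 0, 0.4], [0, 0, 0]], [0.5, [0, 0, 0.4], [0, 0, 0]]]}}

```text
time_s: 13.78
eef_pos: [511.6, 46.4, 184.0]
ee_rot: [0.594, 0.762, 0.204, 0.16]
wrist_force: [-0.2, -0.2, -1.5]
opening: 12.3
gripper_force: 78.5
```

```bash
cat > c.py <<'E'
from mv import *
s=st(); *M,y=np.load('M.npy'); cx,cy,a=cradle(y); v=s['eef_pos']-M; print('local',np.round([v@cx,v@cy,v@a],1),'F local',np.round([s['wrist_force']@k for k in(cx,cy,a)],1),'T ax',round(s['torque']@a,2),'turn',round(np.degrees(np.arctan2(R.from_quat(s['ee_rot']).as_matrix()[:,1]@cy,R.from_quat(s['ee_rot']).as_matrix()[:,1]@cx)),1),'tilt',np.round(np.degrees([(R.from_quat(s['ee_rot']).as_matrix()[:,2]@k) for k in (cx,cy)]),1))
E
python3 c.py
```

```text
13.78 [511.6  46.4 184. ] [[0.839, 0.212, 0.5], [0.486, 0.121, -0.866]] q [-0.09  0.21  2.38  1.26  0.17 -1.55] F [-0.2 -0.2 -1.5] [ 0.01  0.39 -0.12] 12.3 78.5
local [ 0.2 -0.3 25.3] F local [-1.  -0.1 -1.2] T ax -0.16 turn 0.1 tilt [ 0. -0.]
```

>>> {"fn": "drive_tool", "kwargs": {"plan": [[0.5, [0, 0, 0.1], [0, 0, 0]], [0.5, [0, 0, 0.2], [0, 0, 0]], [0.5, [0, 0, 0.2], [0, 0, 0]]]}}

```text
time_s: 14.15
eef_pos: [512.5, 46.6, 182.3]
ee_rot: [0.594, 0.762, 0.204, 0.16]
wrist_force: [0.1, -0.5, -0.9]
opening: 12.4
gripper_force: 78.5
```

>>> {"fn": "drive_tool", "kwargs": {"plan": [[0.5, [0, 0, 0.1], [0, 0, 0]], [0.5, [0, 0, 0.1], [0, 0, 0]]]}}

```text
time_s: 14.4
eef_pos: [512.8, 46.7, 182.0]
ee_rot: [0.594, 0.762, 0.204, 0.16]
wrist_force: [-16.3, -3.4, 23.9]
opening: 12.4
gripper_force: 83.1
```

```bash
python3 c.py
```

```text
14.4 [512.8  46.7 182. ] [[0.839, 0.212, 0.501], [0.486, 0.121, -0.865]] q [-0.09  0.22  2.38  1.31  0.17 -1.59] F [-16.3  -3.4  23.9] [-0.05  0.75  0.02] 12.4 83.1
local [ 0.2 -0.4 23. ] F local [-2.5  0.7 29. ] T ax -0.05 turn 0.1 tilt [ 0.1 -0. ]
```

>>> {"fn": "drive_tool", "kwargs": {"plan": [[0.5, [0, 0, -0.05], [0, 0, -0.08]], [0.5, [0, 0, -0.05], [0, 0, -0.2]], [0.5, [0, 0, -0.05], [0, 0, -0.35]], [0.5, [0, 0, -0.05], [0, 0, -0.35]]]}}

```text
time_s: 14.9
eef_pos: [512.8, 46.7, 182.2]
ee_rot: [0.451, 0.854, 0.173, 0.193]
wrist_force: [-5.6, -1.6, 8.2]
opening: 12.7
gripper_force: 80.1
```

```bash
python3 c.py
```

```text
14.9 [512.8  46.7 182.2] [[0.703, 0.534, 0.47], [0.486, 0.121, -0.865]] q [-0.09  0.22  2.38  1.3   0.17 -1.94] F [-5.6 -1.6  8.2] [-0.09  0.34  0.17] 12.7 80.1
local [ 0.4 -0.4 23.1] F local [-0.9 -0.2 10. ] T ax 0.15 turn 20.3 tilt [ 0.1 -0. ]
```

>>> {"fn": "drive_tool", "kwargs": {"plan": [[0.5, [0, 0, 0], [0, 0, -0.07]], [0.5, [0, 0, 0], [0, 0, -0.14]], [0.5, [0, 0, 0], [0, 0, -0.14]]]}}

```text
time_s: 15.28
eef_pos: [512.8, 46.7, 182.1]
ee_rot: [0.391, 0.883, 0.159, 0.205]
wrist_force: [-3.3, -0.9, 6.4]
opening: 12.4
gripper_force: 79.6
```

>>> {"fn": "drive_tool", "kwargs": {"plan": [[0.5, [0, 0, 0], [0, 0, -0.07]], [0.5, [0, 0, 0], [0, 0, -0.14]], [0.5, [0, 0, 0], [0, 0, -0.14]]]}}

```text
time_s: 15.65
eef_pos: [512.8, 46.7, 181.9]
ee_rot: [0.329, 0.908, 0.145, 0.215]
wrist_force: [-0.3, -0.3, -0.5]
opening: 12.7
gripper_force: 78.7
```

>>> {"fn": "drive_tool", "kwargs": {"plan": [[0.5, [0, 0, 0.1], [0, 0, -0.03]], [0.5, [0, 0, 0.1], [0, 0, -0.03]]]}}

```text
time_s: 15.9
eef_pos: [513.2, 46.9, 181.0]
ee_rot: [0.316, 0.913, 0.141, 0.217]
wrist_force: [0.6, 0.0, -0.4]
opening: 12.3
gripper_force: 78.5
```

```bash
python3 c.py
```

```text
15.9 [513.2  46.9 181. ] [[0.515, 0.76, 0.395], [0.485, 0.121, -0.866]] q [-0.09  0.22  2.38  1.31  0.17 -2.26] F [ 0.6  0.  -0.4] [-0.12  0.22  0.11] 12.3 78.5
local [ 0.2 -0.3 21.8] F local [ 0.3 -0.1 -0.7] T ax 0.13 turn 37.8 tilt [ 0. -0.]
```

>>> {"fn": "drive_tool", "kwargs": {"plan": [[0.5, [0, 0, 0.2], [0, 0, -0.05]], [0.5, [0, 0, 0.4], [0, 0, -0.05]], [0.5, [0, 0, 0.55], [0, 0, -0.05]], [0.5, [0, 0, 0.55], [0, 0, -0.05]]]}}

```text
time_s: 16.4
eef_pos: [515.9, 47.5, 176.2]
ee_rot: [0.292, 0.921, 0.136, 0.221]
wrist_force: [-1.0, 0.0, -0.4]
opening: 12.3
gripper_force: 78.5
```

>>> {"fn": "drive_tool", "kwargs": {"plan": [[0.5, [0, 0, 0.1], [0, 0, 0]], [0.5, [0, 0, 0.2], [0, 0, 0]], [0.5, [0, 0, 0.2], [0, 0, 0]]]}}

```text
time_s: 16.77
eef_pos: [516.9, 47.7, 174.5]
ee_rot: [0.292, 0.921, 0.136, 0.221]
wrist_force: [0.2, -0.5, -0.6]
opening: 12.5
gripper_force: 78.6
```

```bash
python3 c.py
```

```text
16.77 [516.9  47.7 174.5] [[0.478, 0.793, 0.379], [0.486, 0.121, -0.866]] q [-0.08  0.24  2.38  1.43  0.16 -2.42] F [ 0.2 -0.5 -0.6] [-0.09  0.25 -0.07] 12.5 78.6
local [ 0.2 -0.4 14.3] F local [-0.3 -0.5 -0.6] T ax -0.05 turn 40.8 tilt [ 0. -0.]
```

>>> {"fn": "drive_tool", "kwargs": {"plan": [[0.5, [0, 0, 0.07], [0, 0, 0]], [0.5, [0, 0, 0.07], [0, 0, 0]]]}}

```text
time_s: 17.02
eef_pos: [517.1, 47.7, 174.3]
ee_rot: [0.292, 0.921, 0.136, 0.221]
wrist_force: [-8.5, -3.1, 14.0]
opening: 12.7
gripper_force: 81.4
```

```bash
python3 c.py
```

```text
17.02 [517.1  47.7 174.3] [[0.477, 0.793, 0.379], [0.486, 0.121, -0.865]] q [-0.08  0.24  2.38  1.44  0.16 -2.44] F [-8.5 -3.1 14. ] [-0.08  0.56  0.04] 12.7 81.4
local [ 0.3 -0.4 14.1] F local [-0.8 -1.  16.6] T ax 0.01 turn 40.8 tilt [ 0.1 -0. ]
```

>>> {"fn": "drive_tool", "kwargs": {"plan": [[0.5, [0, 0, -0.03], [0, 0, 0.08]], [0.5, [0, 0, -0.03], [0, 0, 0.18]], [0.5, [0, 0, -0.03], [0, 0, 0.27]], [0.5, [0, 0, -0.03], [0, 0, 0.27]]]}}

```text
time_s: 17.52
eef_pos: [517.0, 47.8, 174.3]
ee_rot: [0.413, 0.873, 0.164, 0.2]
wrist_force: [-1.4, -0.2, 1.8]
opening: 12.1
gripper_force: 78.9
```

```bash
python3 c.py
```

```text
17.52 [517.   47.8 174.3] [[0.655, 0.605, 0.452], [0.486, 0.121, -0.866]] q [-0.08  0.24  2.38  1.44  0.16 -2.16] F [-1.4 -0.2  1.8] [-0.05  0.39  0.03] 12.1 78.9
local [ 0.2 -0.4 14.1] F local [-0.3  0.2  2.3] T ax 0.01 turn 25.3 tilt [ 0. -0.]
```

>>> {"fn": "drive_tool", "kwargs": {"plan": [[0.5, [0, 0, 0.03], [0, 0, 0.08]], [0.5, [0, 0, 0.05], [0, 0, 0.16]], [0.5, [0, 0, 0.05], [0, 0, 0.16]]]}}

```text
time_s: 17.9
eef_pos: [517.3, 47.9, 173.7]
ee_rot: [0.481, 0.838, 0.18, 0.187]
wrist_force: [-0.2, -0.2, -0.6]
opening: 12.5
gripper_force: 78.5
```

```bash
python3 c.py
```

```text
17.9 [517.3  47.9 173.7] [[0.738, 0.474, 0.48], [0.486, 0.121, -0.866]] q [-0.08  0.24  2.38  1.44  0.16 -2.01] F [-0.2 -0.2 -0.6] [-0.15  0.23  0.14] 12.5 78.5
local [ 0.2 -0.4 13.5] F local [-0.5 -0.2 -0.4] T ax 0.17 turn 16.3 tilt [ 0. -0.]
```

>>> {"fn": "drive_tool", "kwargs": {"plan": [[0.5, [0, 0, 0.07], [0, 0, 0.08]], [0.5, [0, 0, 0.12], [0, 0, 0.16]], [0.5, [0, 0, 0.12], [0, 0, 0.16]]]}}

```text
time_s: 18.27
eef_pos: [517.9, 48.0, 172.7]
ee_rot: [0.546, 0.797, 0.194, 0.172]
wrist_force: [1.2, -0.7, -0.8]
opening: 12.3
gripper_force: 78.5
```

```bash
python3 c.py
```

```text
18.27 [517.9  48.  172.7] [[0.803, 0.329, 0.497], [0.486, 0.121, -0.866]] q [-0.08  0.24  2.38  1.46  0.16 -1.87] F [ 1.2 -0.7 -0.8] [-0.11  0.3   0.05] 12.3 78.5
local [ 0.2 -0.4 12.3] F local [ 0.5 -0.9 -1.1] T ax 0.06 turn 7.2 tilt [ 0. -0.]
```

>>> {"fn": "drive_tool", "kwargs": {"plan": [[0.5, [0, 0, 0.06], [0, 0, 0.08]], [0.5, [0, 0, 0.12], [0, 0, 0.16]], [0.5, [0, 0, 0.12], [0, 0, 0.16]]]}}

```text
time_s: 18.65
eef_pos: [518.5, 48.1, 171.7]
ee_rot: [0.608, 0.751, 0.207, 0.156]
wrist_force: [-0.1, -0.2, -0.9]
opening: 12.7
gripper_force: 78.5
```

>>> {"fn": "drive_tool", "kwargs": {"plan": [[0.5, [0, 0, 0.06], [0, 0, 0.08]], [0.5, [0, 0, 0.12], [0, 0, 0.16]], [0.5, [0, 0, 0.12], [0, 0, 0.16]]]}}

```text
time_s: 19.02
eef_pos: [519.0, 48.3, 171.0]
ee_rot: [0.666, 0.7, 0.219, 0.139]
wrist_force: [-6.6, -0.9, 10.9]
opening: 12.4
gripper_force: 80.5
```

```bash
python3 c.py
```

```text
19.02 [519.   48.3 171. ] [[0.871, 0.018, 0.492], [0.486, 0.121, -0.865]] q [-0.08  0.25  2.38  1.5   0.16 -1.59] F [-6.6 -0.9 10.9] [ 0.04  0.36 -0.07] 12.4 80.5
local [ 0.3 -0.4 10.2] F local [-0.3  0.7 12.8] T ax -0.13 turn -11.2 tilt [ 0.1 -0. ]
```

>>> {"fn": "drive_tool", "kwargs": {"plan": [[0.5, [0, 0, 0.02], [0, 0, 0.1]], [0.5, [0, 0, 0.02], [0, 0, 0.2]], [0.5, [0, 0, 0.02], [0, 0, 0.3]], [0.5, [0, 0, 0.02], [0, 0, 0.3]]]}}

```text
time_s: 19.52
eef_pos: [519.2, 48.3, 171.1]
ee_rot: [0.763, 0.592, 0.237, 0.105]
wrist_force: [-10.3, -3.0, 16.6]
opening: 12.1
gripper_force: 81.6
```

```bash
python3 c.py
```

```text
19.52 [519.2  48.3 171.1] [[0.854, -0.276, 0.441], [0.487, 0.121, -0.865]] q [-0.08  0.25  2.38  1.5   0.16 -1.29] F [-10.3  -3.   16.6] [ 0.1   0.31 -0.22] 12.1 81.6
local [ 0.5 -0.4 10.2] F local [-1.  -0.4 19.7] T ax -0.27 turn -28.4 tilt [ 0.1 -0. ]
```

>>> {"fn": "drive_tool", "kwargs": {"plan": [[0.5, [0, 0, -0.07], [0, 0, 0]], [3, [0, 0, -0.07], [0, 0, 0]], [5, [0, 0, -0.07], [0, 0, 0]], [5, [0, 0, -0.3], [0, 0, 0]], [5, [0, 0, -2], [0, 0, 0]], [5, [0, 0, -5], [0, 0, 0]], [5, [0, 0, -10], [0, 0, 0]], [5, [0, 0, -14], [0, 0, 0]], [5, [0, 0, -14], [0, 0, 0]]]}}

```text
time_s: 20.65
eef_pos: [451.2, 30.3, 295.5]
ee_rot: [0.763, 0.591, 0.239, 0.107]
wrist_force: [1.2, 0.6, -0.4]
opening: 49.8
gripper_force: 0.0
```

```bash
python3 - <<'E'
import c
from mv import *
*M,y=np.load('M.npy'); cx,cy,a=cradle(y)
im,d,P=snap('wrist'); q=cloud(d,P); hsv=cv2.cvtColor(im,cv2.COLOR_RGB2HSV); v=np.stack([(q-M)@k for k in(cx,cy,a)],-1)
g=(hsv[...,0]>45)&(hsv[...,0]<85)&(hsv[...,1]>100)&(np.hypot(v[...,0],v[...,1])<60)&(v[...,2]>0)
p=v[g]; print(len(p),np.median(p[:,2]),cv2.minEnclosingCircle(p[:,:2].astype(np.float32)))
n=np.linalg.svd(p-p.mean(0),full_matrices=False)[2][2]; print('normal',n)
cv2.imwrite('pics/w4.png',im[...,::-1])
im,d,P=snap('side'); c_=im[130:260,230:420,::-1]; cv2.imwrite('pics/s4.png',cv2.resize(c_,None,fx=4,fy=4,interpolation=2))
q=cloud(d,P); m=(np.hypot(q[...,0]-488,q[...,1]+283)<60)&(q[...,2]>14)&(q[...,2]<110); print('funnel',m.sum(),q[m].mean(0),q[m][:,2].max())
E
```

```text
20.65 [451.2  30.3 295.5] [[0.851, -0.278, 0.446], [0.491, 0.118, -0.863]] q [-0.16 -0.11  2.33  0.45  0.47 -0.27] F [ 1.2  0.6 -0.4] [-0.05  0.27 -0.03] 49.8 0.0
local [  1.8  -1.4 153.2] F local [ 1.   0.3 -1. ] T ax -0.04 turn -28.4 tilt [ 0.4 -0.3]
5729 4.17674504838108 ((1.2008438110351562, 1.3888511657714844), 59.422183990478516)
normal [ 0.48490699  0.87448211 -0.01209304]
funnel 328 [ 492.95636735 -275.01820832   48.60880488] 76.40419358299437
```

View pics/s4.png

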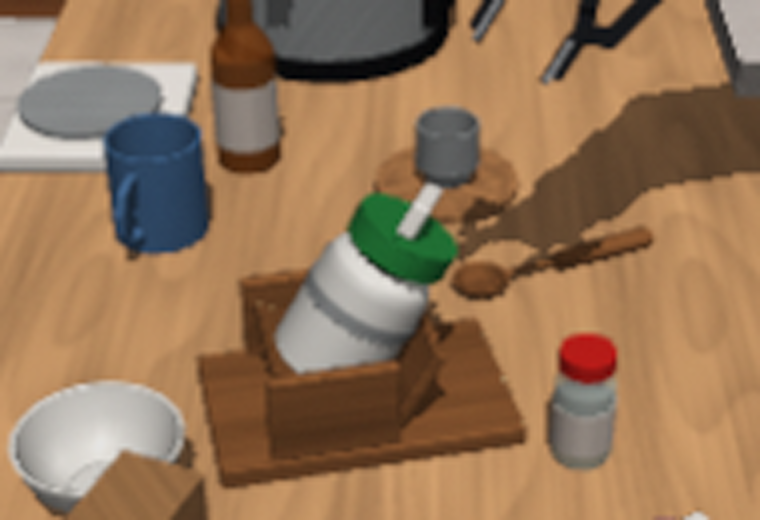

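The side crop shows the lid seated at (405,240), with its plate measured at 4.2 mm above the rim (4 mm expected when home). The funnel is upright on the trivet at (447,145), and the gripper is clear of everything. Handing in.

```bash
python3 -c "
from bench import robot; print(robot.job_done())"
```

```text
the job is handed in; nothing more can be done
None
```

The funnel stands upright on the trivet, the small green lid is screwed fully home on the canister, and the gripper has let go of everything; I handed the job in after about 21 s of robot time.

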